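# Put the stacking cups and the tape roll away in the dry cabinet

### The arm

A 7-joint arm with a two-finger parallel gripper is mounted at the origin on a cart in front of the work surface, level with it; the furniture and walls round the work are solid. World frame = base frame: x ahead of the robot, y to its left, z up, the work surface at z = 0. Lengths are in m, angles in rad, forces in N, time in s.
With the tool pointing down it reaches from about 0.425 to 1.025 m from the base axis. Payload 9.4 kg.
Tool frame: the origin (TCP) lies on the centre line of the jaws, within the pads' length; the fingertips stand manip.tips_ahead ahead of it and the grasp point (between the pads) lies 3 mm ahead of it (manip.tips_ahead is the distance from the TCP to the fingertips, in m); z points along the fingers, y is the direction in which the jaws open and shut (so a half turn about z gives the same grasp; the last joint's range is limited). The gripper opens to 93 mm and grips with 3 to 60 N. Pads are 15 mm wide; open, the fingers measure 128 mm over their backs; the gripper's body (75 mm by 188 mm) begins 65 mm behind the grasp point.
Start: joints at [-1.368, 0.599, -0.003, 1.599, 0.002, 0.943, -0.08], TCP at [0.2, 0.697, 0.241] pointing down, gripper open.
Joint ranges: [-2.57, 2.57], [-0.35, 1.97], [-1.29, 1.29], [0.11, 2.56], [-1.05, 4.19], [0.11, 1.86], [-2.63, 2.63]. Speed limits (rad/s): [2.22, 2.22, 3.01, 3.01, 3.14, 3.14, 3.14].

### API

Orientations are given as a unit quaternion [w, x, y, z].
In Python, from cell import manip, effector, kin, readout, imaging, order gives the robot as it stands. The module is installed in compiled form; this text tells all that it offers. Calls block until the motion is done:
- manip.move_ptp(position, orientation): joint-space move of the TCP to a pose.
- manip.servo_line(position, rotation=None, v=0.15, guard=None): straight line of the TCP; rotation=None keeps the orientation; v is the mean speed in m/s. With guard (N) it stops when the force on the tool has changed by that much, and returns True; else False.
- manip.goto_joints(angles): joint-space move.
- effector.ungrasp() and effector.grasp(strength=None): open the fingers fully, or close them until they stop; strength is the grip in N (None keeps the last).
- manip.wait(seconds).
- kin.ik(position, orientation): joint angles nearest the present ones, or None.
- readout.read_state(): the state.
- imaging.snapshot(name): name is "side" or "top"; returns the picture (384x512x3 uint8, blue, green, red); there is no depth.
- imaging.camera_params(name): a dict with "intrinsics" (3x3 intrinsics, pixels), "k1" (the pictures are not rectified: a ray, as slopes to the right and down, at radius r is drawn at 1 + k1 r^2 times it, then the intrinsics apply), "R" (3x3) and "t" (3): a world point X has camera coordinates R X + t. Camera axes: x right, y down, z forward; pixel columns grow to the right and rows downward; lengths in m; the calibration is good to about 2 mm. A picture is of the moment at which its call begins. camera_params takes no time and is no camera call.
A pose or a line that the arm cannot do raises manip.PlanningError and nothing moves.
- order.hand_in(): hands the job in, once; it reports no verdict.
Trained networks look in the newest picture that a camera, given by its name, has taken for a name from the list of things; names that differ only in an ending like _2 or _b are one class to them, and where a whole thing is asked for, a point or a joint stands for the part that bears it (a point fixed in the world has none). Each returns a list of dicts, best first, with "conf" (0 to 1); they miss things now and then, are a little off and sometimes report something else, mostly with a low value. They report only what shows in the picture. A call takes as long as a camera call. They do not tell look-alikes from the thing itself.
- imaging.search_frame(camera, label): "location" ([column, row] in pixels, amid what is visible of it).
- imaging.tip_of(camera, label): "location" ([column, row] in pixels: a listed point, or the origin of a listed thing).
The state is a dict: "time_s": time; "joint_positions": joint angles; "joint_velocities": joint speeds; "joint_torque": joint torques, N m; "ee_pos": TCP position; "eef_rot": TCP orientation; "wrist_force": force on the tool from outside, world axes, zero at the start; "ft_torque": the same for the moment, N m; "opening": finger opening in m.
Only numpy, scipy, OpenCV 4.12 (cv2) and the standard library are available. Lean on these libraries where they do the work, as an engineer would, in place of code of your own. Each camera call takes 0.05 s, during which the arm holds its last target. There are 200 camera calls.

### The job

Pull the dry cabinet's blue drop-front door down until it is fully open, nest all the loose orange cups upright, one inside the other, into the orange cup fixed inside the cabinet, and lay the tape roll lying near the loose cups flat over the grey hub beside it. Then push the door back up until it is fully shut. The order of the items does not matter; leave everything else on the table where it is.

Things in the scene. Friction and masses are not known exactly. Their poses are not given: they have to be found in the camera images.
- dry_cabinet: Fixed white cabinet 188 deep x 290 wide x 155 high. Origin on the table under the middle of the hinge line (front lower edge); x into the cabinet, y left, z up. Inner floor z = 12; inside from y = -135 to 135, back wall at x = 178. Open above but for a strip at the back from x = 165, top z = 155: with the door down the inside is reached from above; shut, the door leaves too narrow a gap.
- cabinet_door (a joint): Blue front door hinged along its lower edge. 0 = shut, leaning back 0.471 rad over the inside; grows as it is pulled forward and down; 0.471 = upright; open stop 1.257, leaning 45 degrees forward. Stiff hinge (0.4 N m friction): stays where it is left, 2 to 5 N at the rail move it. May start ajar. Panel 288 wide, 8 thick, its edge 155 from the hinge.
- door_rail (a point): Middle of the door's steel grip rail: a round bar 12 in diameter and 256 long, parallel to the hinge and 192 from it, 37 beyond the panel's edge, on a post at each end (y = +-128). It can be straddled or pinched from straight above at every door angle (one finger in front of it, one behind).
- door_hinge (a point): Middle of the hinge line (cabinet x = 0, z = 15), cabinet axes. With a = 0.471 - joint, the rail's middle lies from here at x = 192 sin a - 4 cos a, z = 192 cos a + 4 sin a (mm).
- base_cup: Orange cup fixed on the cabinet's inner floor, upright, its axis at cabinet x = 115, y = -68. Same shape as the loose cups. Origin at the middle of its underside, z up. It carries the stack.
- tape_roll: Cream roll of tape lying flat, a ring 104 to 107 across outside and 48 high; bore about 72 free; wall about 15 thick (between radius 37 and 52). Origin at the middle of its underside, z up. About 200 g. Pick it by pinching the wall from above.
- tape_hub (a point): Centre of the foot of the grey hub on the cabinet's inner floor (cabinet x = 105, y = 68, z = 12), over which the roll goes: a plain disc 58 in diameter and 24 high with rounded top edge. The roll lies flat on the floor round it, its origin at this point (6 mm or so of play all round).
- marker_black: Bystander: black capped marker pen, 14x135x16, lying before the cabinet.
- jar_a: Bystander: white jar with cream lid, 54 across, 62 high, on the foam mat at the right.
- pouch_c: Bystander: grey foil pouch, 82x98x9, on the foam mat at the right.
- cup_a: Loose orange cup (all alike; may be absent), 80 g, 44 high: solid foot 51 across and 24 high, chamfered below; above it a straight collar 66 across with a cavity 57 across and 20 deep (floor 24 above the underside). Origin: middle of the underside. The foot fits another cup's cavity with 3 mm play all round and stands on its floor: origin 24 above the other's. Grip across the collar from above.
- cup_b: Loose orange cup (all alike; may be absent), 80 g, 44 high: solid foot 51 across and 24 high, chamfered below; above it a straight collar 66 across with a cavity 57 across and 20 deep (floor 24 above the underside). Origin: middle of the underside. The foot fits another cup's cavity with 3 mm play all round and stands on its floor: origin 24 above the other's. Grip across the collar from above.
- cup_c: Loose orange cup (all alike; may be absent), 80 g, 44 high: solid foot 51 across and 24 high, chamfered below; above it a straight collar 66 across with a cavity 57 across and 20 deep (floor 24 above the underside). Origin: middle of the underside. The foot fits another cup's cavity with 3 mm play all round and stands on its floor: origin 24 above the other's. Grip across the collar from above.
- cup_d: Loose orange cup (all alike; may be absent), 80 g, 44 high: solid foot 51 across and 24 high, chamfered below; above it a straight collar 66 across with a cavity 57 across and 20 deep (floor 24 above the underside). Origin: middle of the underside. The foot fits another cup's cavity with 3 mm play all round and stands on its floor: origin 24 above the other's. Grip across the collar from above.
There are look-alikes about, which are no part of the job. Leave any black look-alike of the tape_roll alone.

How it is judged:
By the outcome, as a careful person would: the job done as asked, in the order asked, and still so for the second after the job is handed in, with the robot touching nothing.
Of cup_a, cup_b, cup_c, cup_d only 3 to 4 are there at a start; the rules pass over those that are not, and their reading is None.
At some moment in a run one of cup_a, cup_b, cup_c, cup_d, tape_roll may be knocked a few centimetres aside while the robot is not near it.
It also fails if it takes over 208 s, if anything falls off the work surface, if the arm or the gripper's body presses on something with over 40 N, if the wrist force passes 120 N, or if a joint passes its speed limit or range.

## Working session

There is one attempt and no reset: what is moved stays moved. The work goes in short steps, each a Python script; the robot and the scene stay as the last script left them, time stands still between calls to the robot, and variables do not carry over. Pictures are saved under pics/ and viewed, about 12 in all and at most 16, crops included, and the job is handed in when it is done.

```bash
mkdir -p pics; cat > h.py <<'E'
import numpy as np, cv2
from cell import manip, effector, kin, readout, imaging, order
def cam(n):
    p=imaging.camera_params(n); return [np.array(p[k],float) for k in("intrinsics","R","t")]+[p["k1"]]
def D(k1): return np.array([k1,0,0,0,0.])
def ray(n,px):
    K,R,t,k1=cam(n)
    u=(np.array(px,float)-K[:2,2]); y=u[1]/K[1,1]; x=(u[0]-K[0,1]*y)/K[0,0]
    d=np.array([x,y]); s=d.copy()
    for _ in range(30): s=d/(1+k1*(s@s))
    return -R.T@t, R.T@np.array([s[0],s[1],1])
def atz(n,px,z):
    c,d=ray(n,px); return c+d*(z-c[2])/d[2]
def tri(p1,p2):
    (a,d),(b,e)=ray("side",p1),ray("top",p2)
    s=np.linalg.lstsq(np.stack([d,-e],1),b-a,rcond=None)[0]
    P,Q=a+s[0]*d,b+s[1]*e; return (P+Q)/2,np.linalg.norm(P-Q)
def proj(n,X):
    K,R,t,k1=cam(n); c=R@np.array(X)+t; s=c[:2]/c[2]; s=s*(1+k1*(s@s)); return (K@[s[0],s[1],1])[:2]
def q(yaw): # tool down, jaw axis (tool y) at world angle: yaw=0 -> see print
    return np.array([0,np.cos(yaw/2),np.sin(yaw/2),0])
E
python3 - <<'E'
from h import *
s=readout.read_state(); print({k:np.round(v,3) for k,v in s.items()}, manip.tips_ahead)
for n in("side","top"):
    im=imaging.snapshot(n); cv2.imwrite(f"pics/{n}0.png",cv2.resize(im,(800,600)))
    K,R,t,k1=cam(n); print(n,np.round(-R.T@t,3),np.round(R[2],3),k1)
    for l in("cup_a","tape_roll","base_cup","tape_hub","door_rail","door_hinge","marker_black","jar_a","pouch_c","dry_cabinet"):
        print(l,[(np.round(d["location"]).tolist(),round(d["conf"],2)) for d in imaging.tip_of(n,l)])
E
```

```text
{'time_s': np.float64(0.0), 'joint_positions': array([-1.368,  0.6  , -0.003,  1.6  ,  0.002,  0.943, -0.08 ]), 'joint_velocities': array([ 0.001,  0.001, -0.   , -0.001, -0.   ,  0.001, -0.   ]), 'joint_torque': array([ 0.0000e+00, -7.6505e+01,  1.4980e+00, -2.5234e+01, -5.2000e-02,
        1.7000e-02,  0.0000e+00]), 'ee_pos': array([0.2  , 0.696, 0.24 ]), 'eef_rot': array([-0.   ,  0.139,  0.99 , -0.001]), 'wrist_force': array([ 0.052,  0.068, -0.012]), 'ft_torque': array([ 0.018, -0.032,  0.061]), 'opening': np.float64(0.093)} 0.022
side [ 0.864 -0.756  1.028] [-0.213  0.558 -0.802] -0.0117861122126383
cup_a [([230.0, 223.0], 0.91), ([265.0, 230.0], 0.81), ([251.0, 254.0], 0.79), ([218.0, 260.0], 0.78)]
tape_roll [([185.0, 219.0], 0.63)]
base_cup [([290.0, 176.0], 0.56)]
tape_hub [([304.0, 152.0], 0.95)]
door_rail [([291.0, 123.0], 0.78), ([162.0, 320.0], 0.46)]
door_hinge [([268.0, 154.0], 0.86)]
marker_black [([220.0, 190.0], 0.67)]
jar_a [([160.0, 320.0], 0.85)]
pouch_c [([158.0, 269.0], 0.79)]
dry_cabinet [([266.0, 157.0], 0.78)]
top [ 0.439 -0.13   1.357] [ 0.157 -0.008 -0.988] -0.013840396935699922
cup_a [([256.0, 190.0], 0.88), ([303.0, 218.0], 0.66), ([284.0, 192.0], 0.65), ([262.0, 221.0], 0.54)]
tape_roll [([266.0, 143.0], 0.83), ([278.0, 264.0], 0.55)]
base_cup [([190.0, 186.0], 0.85), ([167.0, 220.0], 0.55), ([340.0, 261.0], 0.37)]
tape_hub [([151.0, 187.0], 0.9)]
door_rail [([154.0, 192.0], 0.76)]
door_hinge [([165.0, 219.0], 0.88), ([260.0, 222.0], 0.43)]
marker_black [([226.0, 249.0], 0.47)]
jar_a []
pouch_c [([339.0, 261.0], 0.77)]
dry_cabinet [([163.0, 221.0], 0.76)]
```

View pics/side0.png

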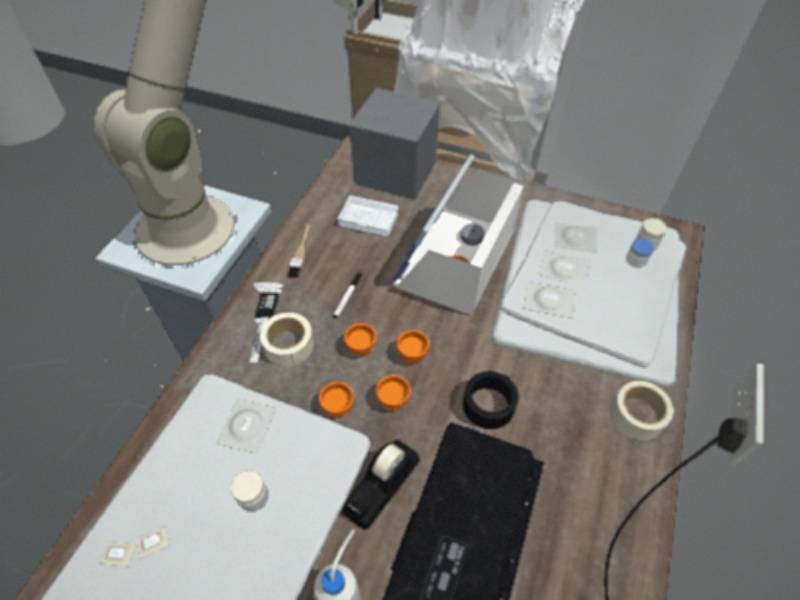

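View pics/top0.png

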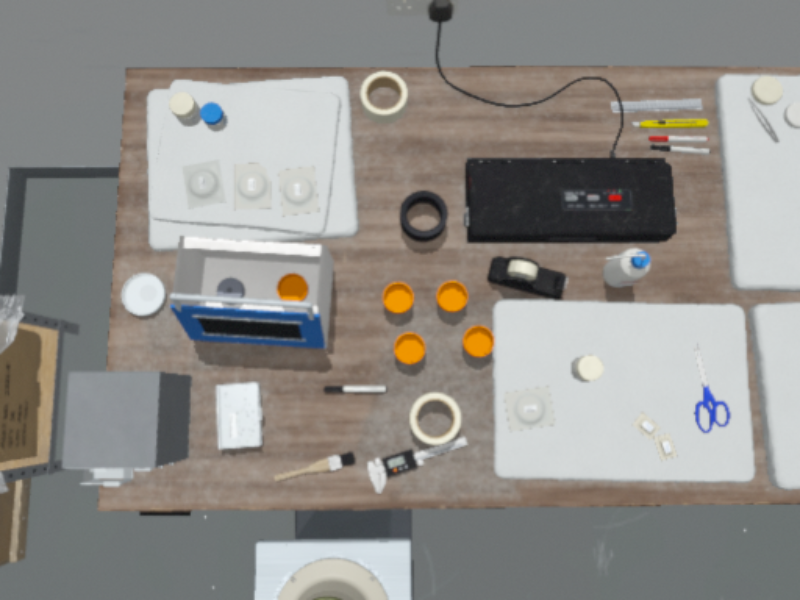

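```bash
python3 - <<'E'
from h import *
for n,z,L in(("side",0,[(230,223),(265,230),(251,254),(218,260),(185,219)]),("top",0,[(256,190),(303,218),(284,192),(262,221),(266,143),(278,264)]),("top",.015,[(165,219)]),("side",.015,[(268,154)]),("top",.012,[(151,187),(190,186)]),("side",.012,[(304,152),(290,176)])):
    for p in L: print(n,p,np.round(atz(n,p,z),3))
print(tri((291,123),(154,192)))
E
```

```text
side (230, 223) [ 0.547 -0.167  0.   ]
side (265, 230) [ 0.664 -0.15   0.   ]
side (251, 254) [ 0.654 -0.249  0.   ]
side (218, 260) [ 0.567 -0.306  0.   ]
side (185, 219) [ 0.401 -0.208  0.   ]
top (256, 190) [ 0.66  -0.145  0.   ]
top (303, 218) [ 0.563 -0.303  0.   ]
top (284, 192) [ 0.652 -0.24   0.   ]
top (262, 221) [ 0.553 -0.164  0.   ]
top (266, 143) [ 0.825 -0.181  0.   ]
top (278, 264) [ 0.41  -0.216  0.   ]
top (165, 219) [0.561 0.16  0.015]
side (268, 154) [0.561 0.159 0.015]
top (151, 187) [0.67  0.211 0.012]
top (190, 186) [0.673 0.079 0.012]
side (304, 152) [0.683 0.222 0.012]
side (290, 176) [0.671 0.089 0.012]
(array([0.63045809, 0.15951121, 0.18908481]), np.float64(0.0118655418323749))
```

The top view shows the ajar cabinet on the left and four loose cups at (398,297), (452,296), (410,348) and (478,341). The target cream roll is at (436,418). The black look-alike at (424,216) and the far cream one at (384,95) stay put. The two views agree to about 1 cm, so next I fit the cabinet pose and open the door.

```bash
cat >> h.py <<'E'
from scipy.optimize import least_squares
import json,os
def wrap(a): return (a+np.pi)%(2*np.pi)-np.pi
def down(pos,jaw):
    """quaternion, tool down, jaws opening along world angle jaw; variant with the calmer last joint"""
    best=None
    for k in(0,1):
        qq=q(wrap(jaw+np.pi/2+k*np.pi)); j=kin.ik(list(pos),qq.tolist())
        if j is not None and (best is None or abs(j[6])<best[0]): best=(abs(j[6]),qq.tolist())
    if best is None: raise RuntimeError(f"no ik {pos}")
    return best[1]
CAB=json.load(open("cab.json")) if os.path.exists("cab.json") else None
def c2w(p,c=None):
    x,y,th=c if c is not None else CAB
    return np.array([x+p[0]*np.cos(th)-p[1]*np.sin(th),y+p[0]*np.sin(th)+p[1]*np.cos(th),p[2]])
def rail(j,y=0):
    a=.471-j; return np.array([.192*np.sin(a)-.004*np.cos(a),y,.015+.192*np.cos(a)+.004*np.sin(a)])
def st(msg=""):
    s=readout.read_state(); print(msg,"t",round(float(s["time_s"]),1),"p",np.round(s["ee_pos"],3),"f",np.round(s["wrist_force"],1),"open",round(float(s["opening"]),4)); return s
E
python3 - <<'E'
from h import *
obs=[("top",(165,219),(0,0,.015)),("side",(268,154),(0,0,.015)),("top",(151,187),(.105,.068,.012)),("side",(304,152),(.105,.068,.012)),("top",(190,186),(.115,-.068,.012)),("side",(290,176),(.115,-.068,.012))]
def f(p):
    return np.concatenate([proj(n,c2w(X,p[:3]))-np.array(u) for n,u,X in obs]+[proj(n,c2w(rail(p[3]),p[:3]))-np.array(u) for n,u in(("side",(291,123)),("top",(154,192)))])
r=least_squares(f,[.561,.16,-.1,.07],loss="soft_l1",f_scale=2)
print(np.round(r.x,4),np.round(f(r.x),1)); json.dump(r.x[:3].tolist(),open("cab.json","w")); json.dump(r.x[3],open("door.json","w"))
# grid of door visual: overlay on crops
for n,im in(("top",cv2.imread("pics/top0.png")),("side",cv2.imread("pics/side0.png"))):
    P=[c2w(X,r.x[:3]) for X in((0,.145,0),(0,-.145,0),(.188,-.145,0),(.188,.145,0),(.188,-.145,.155),(.188,.145,.155))]+[c2w(rail(r.x[3],y),r.x[:3]) for y in(-.128,.128)]
    p=[proj(n,X)*[800/512,600/384] for X in P]
    c=np.array([150,200]) if n=="top" else np.array([360,140])
    big=cv2.resize(im[c[1]:c[1]+190,c[0]:c[0]+200],None,fx=3,fy=3)
    for a,b in((0,1),(1,2),(2,3),(3,0),(2,4),(3,5),(4,5),(6,7)):
        cv2.line(big,tuple(map(int,(p[a]-c)*3)),tuple(map(int,(p[b]-c)*3)),(0,255,0),1)
    cv2.imwrite(f"pics/ov_{n}.png",big)
a=cv2.imread("pics/ov_top.png");b=cv2.imread("pics/ov_side.png"); cv2.imwrite("pics/ov.png",cv2.resize(np.hstack([a,b]),(800,380)))
E
```

```text
[ 0.5632  0.16   -0.0937  0.0998] [-0.  -0.6  0.7  0.  -2.1 -1.  -2.6  0.1 -0.8  0.5 -0.5  1.5 -2.6 -0.
  0.5 -1.6]
```

View pics/ov.png

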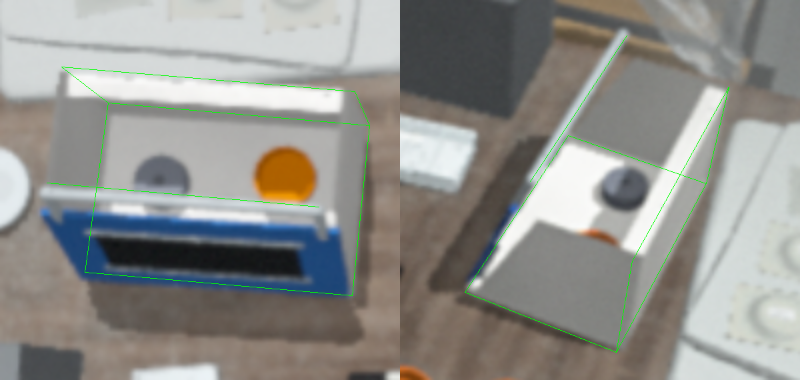

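The overlay fits the cabinet to a few mm (rail line about 3 px off). Now I open the door.

```bash
python3 - <<'E'
from h import *
j0=json.load(open("door.json")); th=CAB[2]
s=readout.read_state()
manip.servo_line([.2,.697,.36],v=.3)
T=lambda j,dz=0: (c2w(rail(j))+[0,0,.003+dz]).tolist()
qq=down(T(j0,.1),th); print([np.round(kin.ik(T(j),qq),2) if kin.ik(T(j),qq) is not None else None for j in(j0,.6,1.257)])
manip.move_ptp(T(j0,.15),qq); st("above")
hit=manip.servo_line(T(j0),v=.12,guard=12); st(f"at rail {hit}")
effector.grasp(5); s=st("gripped")
# true rail position along cabinet x
d=np.array(s["ee_pos"])-c2w(rail(j0)); print("offset",d)
for j in np.linspace(j0,1.257,9)[1:]:
    g=manip.servo_line(T(j),v=.12,guard=40)
    if g: st(f"guard {j:.2f}"); break
st("end")
manip.servo_line(T(1.275),v=.05,guard=25); st("pressed")
effector.ungrasp(); st("released")
manip.servo_line(T(1.257,.15),v=.25)
for n in("top","side"):
    im=imaging.snapshot(n); cv2.imwrite(f"pics/{n}1.png",im)
    for l in("base_cup","tape_hub","door_rail","door_hinge"):
        print(n,l,[(np.round(x["location"],1).tolist(),round(x["conf"],2)) for x in imaging.tip_of(n,l)])
a,b=[cv2.imread(f"pics/{n}1.png") for n in("top","side")]
cv2.imwrite("pics/open1.png",np.hstack([cv2.resize(a[130:270,80:240],(400,350)),cv2.resize(b[70:210,190:350],(400,350))]))
E
```

```text
[array([-0.62,  0.59,  0.46,  1.85, -0.35,  0.79, -0.07]), array([-0.69,  0.47,  0.42,  2.03, -0.29,  0.69, -0.18]), array([-0.72,  0.45,  0.29,  2.29, -0.3 ,  0.43, -0.28])]
above t 4.1 p [0.629 0.155 0.348] f [-0.2 -0.3  0.4] open 0.0933
at rail False t 5.5 p [0.629 0.154 0.199] f [0.6 0.6 0.1] open 0.093
gripped t 6.7 p [0.628 0.154 0.198] f [-2.4 -0.1 -2.2] open 0.0116
offset [-7.37375135e-04  5.12955379e-05  2.58569359e-03]
end t 9.8 p [0.426 0.173 0.151] f [ 1.9 -0.4 -6.8] open 0.0121
pressed t 10.1 p [0.425 0.173 0.149] f [ 6.3 -0.3 -3.2] open 0.012
released t 11.4 p [0.423 0.173 0.148] f [ 0.5  0.2 -0.8] open 0.0934
top base_cup [([192.8, 187.0], 0.72)]
top tape_hub [([149.4, 188.0], 0.89), ([225.7, 248.9], 0.66)]
top door_rail [([150.2, 261.8], 0.65)]
top door_hinge [([167.0, 221.4], 0.81)]
side base_cup [([288.1, 176.6], 0.45)]
side tape_hub [([302.3, 152.1], 0.88)]
side door_rail [([237.9, 116.2], 0.69), ([220.9, 188.7], 0.43)]
side door_hinge [([269.5, 153.7], 0.71)]
```

View pics/open1.png

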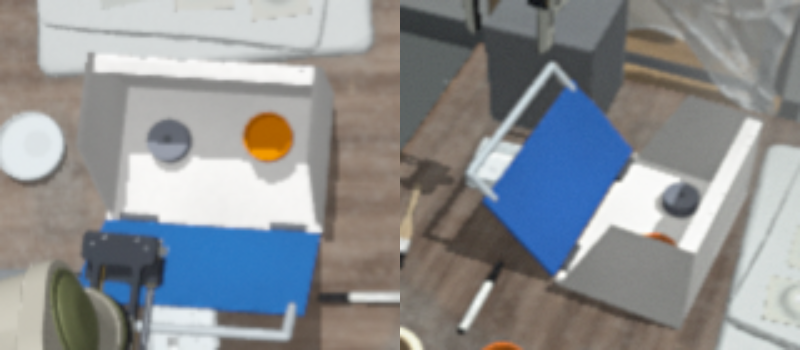

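The door is down with the inside clear: base cup at crop (268,137), hub at (168,140). Next I refine the cups, roll and cabinet by matching silhouettes.

```bash
cat >> h.py <<'E'
def sil(n,x,y,z0,rings):
    pts=[proj(n,(x+r*np.cos(a),y+r*np.sin(a),z0+z)) for r,z in rings for a in np.linspace(0,2*np.pi,24,endpoint=False)]
    m=cv2.moments(cv2.convexHull(np.array(pts,np.float32))); return np.array([m["m10"]/m["m00"],m["m01"]/m["m00"]]),m["m00"]
CUP=[(.033,.044),(.033,.024),(.0255,.02),(.0235,0)]
ROLL=[(.0525,.048),(.0525,0)]
def blobs(im,kind):
    h=cv2.cvtColor(im,cv2.COLOR_BGR2HSV)
    m=cv2.inRange(h,(4,150,60),(22,255,255)) if kind=="cup" else cv2.inRange(h,(18,20,120),(38,120,255))
    cs,_=cv2.findContours(m,cv2.RETR_EXTERNAL,cv2.CHAIN_APPROX_NONE)
    out=[]
    for c in cs:
        hc=cv2.convexHull(c); mm=cv2.moments(hc)
        if mm["m00"]>60: out.append((np.array([mm["m10"]/mm["m00"],mm["m01"]/mm["m00"]]),mm["m00"]))
    return out
def locate(n,u,z0,rings):
    x0=atz(n,u,z0+.03)[:2]
    r=least_squares(lambda p:sil(n,p[0],p[1],z0,rings)[0]-u,x0,diff_step=1e-4); return r.x,sil(n,*r.x,z0,rings)[1]
def find(kind,z0=0,near=None,tag=None,R=.08):
    """list of (cam,xy,area ratio)"""
    out=[]
    for n in("top","side"):
        im=imaging.snapshot(n)
        if tag: cv2.imwrite(f"pics/{tag}_{n}.png",im)
        for u,A in blobs(im,kind):
            try: p,a=locate(n,u,z0,CUP if kind=="cup" else ROLL)
            except Exception: continue
            if near is None or np.hypot(*(p-near))<R: out.append((n,p,A/a))
    return out
E
python3 - <<'E'
from h import *
for o in find("cup",0): print("cup",o[0],np.round(o[1],4),round(o[2],2))
for o in find("roll",0): 
    if .6<o[2]<1.4: print("roll",o[0],np.round(o[1],4),round(o[2],2))
im=cv2.imread("pics/top1.png")
b=[x for x in blobs(im,"cup") if np.hypot(*(x[0]-[190,186]))<20]; print(b)
print("base top",locate("top",b[0][0],.012,[(.033,.044),(.033,.024)]),"pred",c2w((.115,-.068,.012)),"hub",c2w((.105,.068,.012)))
# hub: dark blob
c=im[150:220,120:180]; hsv=cv2.cvtColor(c,cv2.COLOR_BGR2HSV); g=c.mean(2); m=((g<125)&(hsv[...,1]<70)).astype(np.uint8)
n,l,s,ce=cv2.connectedComponentsWithStats(m); print([(s[i,4],np.round(ce[i]+[120,150],1)) for i in range(1,n) if s[i,4]>30])
HUB=[(.029,.024),(.029,0)]
for i in range(1,n):
    if s[i,4]>150: print(locate("top",ce[i]+[120,150],.012,HUB))
E
```

```text
cup top [ 0.5454 -0.1619] 0.93
cup top [ 0.559  -0.3073] 0.92
cup top [ 0.6533 -0.139 ] 0.95
cup top [0.6749 0.086 ] 0.81
cup side [ 0.5616 -0.3087] 0.9
cup side [ 0.658  -0.2539] 0.92
cup side [ 0.5474 -0.1625] 0.91
roll top [ 0.0734 -0.0057] 1.0
roll top [ 1.1151 -0.1107] 1.0
roll side [ 0.4127 -0.2156] 1.23
roll side [0.089  1.0123] 1.02
[(array([186.75677379, 184.29489603]), 264.5)]Traceback (most recent call last):
  File "<stdin>", line 7, in <module>
  File "h.py", line 57, in locate
    r=least_squares(lambda p:sil(n,p[0],p[1],z0,rings)[0]-u,x0,diff_step=1e-4); return r.x,sil(n,*r.x,z0,rings)[1]
    return func(*args, **kwargs)
    vector_fun = VectorFunction(
        fun_wrapped,
    ...<6 lines>...
        workers=workers
    )
    self.J, dct = approx_derivative(
                  ~~~~~~~~~~~~~~~~~^
        self.fun_wrapped, self.x, f0=self.f, **finite_diff_options
        ^^^^^^^^^^^^^^^^^^^^^^^^^^^^^^^^^^^^^^^^^^^^^^^^^^^^^^^^^^
    )
    ^
    J, _nfev = _dense_difference(fun_wrapped, x0, f0, h,
               ~~~~~~~~~~~~~~~~~^^^^^^^^^^^^^^^^^^^^^^^^
                  
[... 584 characters left out ...]
quares(lambda p:sil(n,p[0],p[1],z0,rings)[0]-u,x0,diff_step=1e-4); return r.x,sil(n,*r.x,z0,rings)[1]
                             ~~~^^^^^^^^^^^^^^^^^^^^^^
  File "h.py", line 42, in sil
    pts=[proj(n,(x+r*np.cos(a),y+r*np.sin(a),z0+z)) for r,z in rings for a in np.linspace(0,2*np.pi,24,endpoint=False)]
         ~~~~^^^^^^^^^^^^^^^^^^^^^^^^^^^^^^^^^^^^^^
  File "h.py", line 19, in proj
    K,R,t,k1=cam(n); c=R@np.array(X)+t; s=c[:2]/c[2]; s=s*(1+k1*(s@s)); return (K@[s[0],s[1],1])[:2]
             ~~~^^^
  File "h.py", line 4, in cam
    p=imaging.camera_params(n); return [np.array(p[k],float) for k in("intrinsics","R","t")]+[p["k1"]]
ValueError: time passes only in moves, steps and waits
```

```bash
python3 - <<'E'
s=open('h.py').read()
s=s.replace('def cam(n):\n','from functools import lru_cache\n@lru_cache(None)\ndef cam(n):\n',1); open('h.py','w').write(s)
E
python3 - <<'E'
from h import *
for o in find("cup",0,tag="s2"): print("cup",o[0],np.round(o[1],4),round(o[2],2))
for o in find("roll",0): 
    if .4<o[2]<1.6: print("roll",o[0],np.round(o[1],4),round(o[2],2))
im=cv2.imread("pics/top1.png")
b=[x for x in blobs(im,"cup") if np.hypot(*(x[0]-[190,186]))<20]
print("base top",locate("top",b[0][0],.012,[(.033,.044),(.033,.024)]),"pred",c2w((.115,-.068,.012)),"hub",c2w((.105,.068,.012)))
c=im[150:220,120:180]; hsv=cv2.cvtColor(c,cv2.COLOR_BGR2HSV); g=c.mean(2); m=((g<125)&(hsv[...,1]<70)).astype(np.uint8)
n,l,s,ce=cv2.connectedComponentsWithStats(m); print([(s[i,4],np.round(ce[i]+[120,150],1)) for i in range(1,n) if s[i,4]>30])
for i in range(1,n):
    if s[i,4]>150: print(locate("top",ce[i]+[120,150],.012,[(.029,.024),(.029,0)]))
for l in("cup_a","tape_roll"):
  for cn in("top","side"): print(l,cn,[(np.round(atz(cn,x["location"],0)[:2],3).tolist(),round(x["conf"],2)) for x in imaging.tip_of(cn,l)])
E
```

```text
cup top [ 0.5454 -0.162 ] 0.93
cup top [ 0.559  -0.3073] 0.92
cup top [ 0.6551 -0.2543] 0.94
cup top [ 0.6533 -0.1391] 0.95
cup top [0.6749 0.0859] 0.81
cup side [ 0.5612 -0.3088] 0.89
cup side [ 0.658  -0.2539] 0.92
cup side [ 0.6554 -0.1392] 0.93
cup side [ 0.5477 -0.1627] 0.91
roll top [ 0.0711 -0.0176] 0.8
roll top [ 0.4029 -0.2139] 1.12
roll top [ 1.1155 -0.1114] 1.0
roll side [ 1.1206 -0.1078] 0.95
roll side [0.0977 0.9924] 0.69
base top (array([0.67274194, 0.08407126]), 334.0658249881817) pred [0.67133657 0.08150874 0.012     ] hub [0.67409893 0.21784791 0.012     ]
[(np.int32(141), array([148.2, 183.8]))]
cup_a top [([0.559, -0.309], 0.77), ([0.551, -0.151], 0.56), ([0.655, -0.241], 0.56), ([0.652, -0.127], 0.53)]
cup_a side [([0.567, -0.312], 0.82), ([0.657, -0.134], 0.63), ([0.655, -0.25], 0.61)]
tape_roll top [([0.408, -0.217], 0.69)]
tape_roll side [([0.398, -0.227], 0.71), ([0.837, -0.199], 0.69), ([0.361, 0.327], 0.29)]
```

```bash
python3 - <<'E'
from h import *
im=cv2.imread("pics/s2_top.png"); S=8
c0=(130,160); crop=cv2.resize(im[160:215,130:215],None,fx=S,fy=S,interpolation=cv2.INTER_CUBIC)
def circ(x,y,z,r,col):
    p=np.array([(proj("top",(x+r*np.cos(a),y+r*np.sin(a),z))-c0+.5)*S for a in np.linspace(0,6.283,40)],np.int32); cv2.polylines(crop,[p],True,col,1)
b=c2w((.115,-.068,0)); h=c2w((.105,.068,0))
circ(b[0],b[1],.056,.033,(0,255,0)); circ(b[0],b[1],.056,.0285,(0,255,0)); circ(h[0],h[1],.036,.029,(0,255,0)); circ(.6727,.0841,.056,.033,(255,0,255))
P=[c2w(X) for X in((.178,.135,.012),(.178,-.135,.012),(0,-.145,.012),(0,.145,.012),(.165,-.145,.155),(.165,.145,.155),(.188,-.145,.155),(.188,.145,.155))]
p=[tuple(map(int,(proj("top",X)-c0+.5)*S)) for X in P]
for a,bb in((0,1),(2,3),(4,5),(6,7)): cv2.line(crop,p[a],p[bb],(255,255,0),1)
cv2.imwrite("pics/base_ov.png",crop)
E
```

```text
(no output)
```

View pics/base_ov.png

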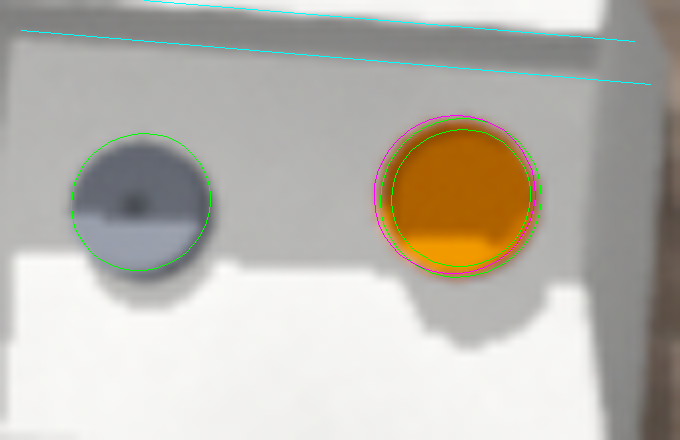

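The base cup overlay fits. The hub sits about 2.4 mm nearer the front than predicted, so I trim the yaw to about −0.076. Then the first cup.

```bash
cat >> h.py <<'E'
def cups_on_table(tag=None):
    o=[x for x in find("cup",0,tag=tag) if .75<x[2]<1.15 and x[1][1]<-.03]
    g=[]
    for n,p,a in o:
        for k in g:
            if np.hypot(*(k[0]-p))<.03: k.append(p); break
        else: g.append([p])
    return [(np.mean(k,0),len(k),np.hypot(*(np.ptp(k,0)))) for k in g]
def moved_to(p,qq,z): manip.move_ptp([p[0],p[1],z],qq)
def cup_cycle(target,k,jawc=np.radians(60)):
    """pick the cup at xy target, nest as k-th (0..3) on base"""
    b=c2w((.115,-.068,0)); jaw=CAB[2]+jawc
    qq=down([target[0],target[1],.1],jaw); 
    moved_to(target,qq,.2 if k<0 else .25)
    h=manip.servo_line([*target,.056],v=.15,guard=15)
    if h: st("CONTACT at pick"); manip.servo_line([*target,.2],v=.15); return False
    effector.grasp(20); s=st("grip")
    manip.servo_line([*target,.30],v=.25); s=readout.read_state()
    if not .06<s["opening"]<.07: st("BAD GRIP"); return False
    q2=down([b[0],b[1],.2],jaw)
    moved_to(b,q2,.30)
    seat=.012+.024*(k+1)+.056
    manip.servo_line([b[0],b[1],seat+.03],v=.2)
    s0=readout.read_state()["wrist_force"]
    if k==0: h=manip.servo_line([b[0],b[1],seat+.003],v=.05,guard=5)
    else: h=manip.servo_line([b[0],b[1],seat-.002],v=.05,guard=5)
    s=st(f"lowered contact={h} above seat {1000*(readout.read_state()['ee_pos'][2]-seat):.1f}mm")
    return h
E
python3 - <<'E'
from h import *
b=c2w((.115,-.068,0)); th=-.076
o=c2w((-.115,.068,0),(b[0],b[1],th)); json.dump([o[0],o[1],th],open("cab.json","w")); CAB[:]=[o[0],o[1],th]; print(CAB,c2w((.105,.068,0)))
L=cups_on_table(); print(L)
t=min(L,key=lambda k:np.hypot(*(k[0]-[.6545,-.139])))[0]
b=c2w((.115,-.068,0))
print(cup_cycle(t,0))
if readout.read_state()["opening"]>.05 and readout.read_state()["ee_pos"][2]<.12:
    effector.ungrasp(); st("rel"); p=readout.read_state()["ee_pos"]; manip.servo_line([p[0],p[1],.36],v=.2); st()
ims=[imaging.snapshot(n) for n in("top","side")]
cv2.imwrite("pics/c1.png",np.hstack([cv2.resize(ims[0][120:300,120:320],(400,360)),cv2.resize(ims[1][100:280,160:360],(400,360))]))
E
```

```text
[np.float64(0.5618315554473807), np.float64(0.15804404322627325), -0.076] [0.67169149 0.21787543 0.        ]
[(array([ 0.54657334, -0.16232096]), 2, np.float64(0.0023801865929539805)), (array([ 0.56024037, -0.30796248]), 2, np.float64(0.002965047844887272)), (array([ 0.65654772, -0.25410201]), 2, np.float64(0.0028618304590466805)), (array([ 0.65425823, -0.13915556]), 2, np.float64(0.0021014079926708305))]
grip t 16.8 p [ 0.654 -0.139  0.056] f [-0.1  1.1  3. ] open 0.0658
lowered contact=False above seat 2.7mm t 21.6 p [0.672 0.082 0.095] f [ 2.6  4.6 -3.2] open 0.066
False
rel t 22.3 p [0.673 0.084 0.097] f [ 0.7  8.6 13.1] open 0.0924
 t 23.7 p [0.672 0.083 0.359] f [-0.1  0.5  0.6] open 0.0929
```

View pics/c1.png

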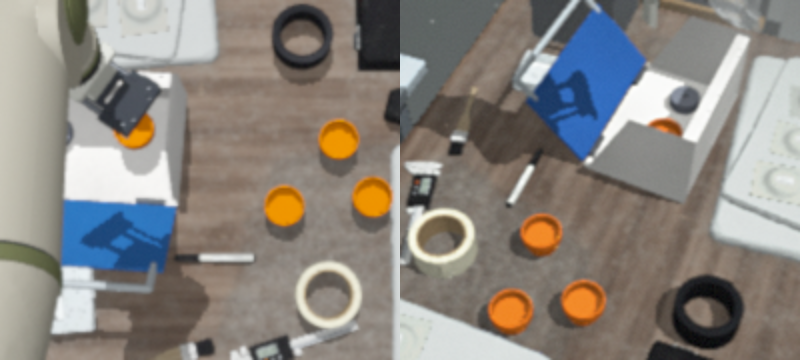

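The first cup is in the base cup and the three others are undisturbed. On to the next two.

```bash
python3 - <<'E'
from h import *
for k in(1,2):
    L=cups_on_table(); print([(np.round(a,4).tolist(),n,round(float(d),4)) for a,n,d in L])
    t=min(L,key=lambda c:np.hypot(*(c[0]-[.62,-.2])))[0]
    h=cup_cycle(t,k); s=readout.read_state(); e=s["ee_pos"][2]-(.012+.024*(k+1)+.056)
    if abs(e)<.004:
        effector.ungrasp(); st("rel"); p=readout.read_state()["ee_pos"]; manip.servo_line([p[0],p[1],.36],v=.2)
    else: print("STOP",e); break
ims=[imaging.snapshot(n) for n in("top","side")]
cv2.imwrite("pics/c2.png",np.hstack([cv2.resize(ims[0][120:300,120:320],(400,360)),cv2.resize(ims[1][120:220,250:360],(400,360))]))
E
```

```text
[([0.5465, -0.1623], 2, 0.0024), ([0.5601, -0.3081], 2, 0.0027), ([0.6566, -0.254], 2, 0.003)]
grip t 27.7 p [ 0.657 -0.254  0.056] f [-0.   0.7  1.6] open 0.0659
lowered contact=True above seat -0.8mm t 32.2 p [0.671 0.082 0.115] f [0.7 0.1 1.5] open 0.0658
rel t 32.8 p [0.671 0.082 0.115] f [0.8 0.2 0.9] open 0.093
[([0.5466, -0.1623], 2, 0.0023), ([0.5602, -0.3079], 2, 0.0028)]
grip t 38.1 p [ 0.547 -0.162  0.056] f [0.8 0.6 2.4] open 0.0644
lowered contact=True above seat -0.5mm t 42.5 p [0.671 0.082 0.14 ] f [0.6 0.8 1.1] open 0.0642
rel t 43.2 p [0.671 0.082 0.14 ] f [-0.2 -0.2 -0.2] open 0.0932
```

View pics/c2.png

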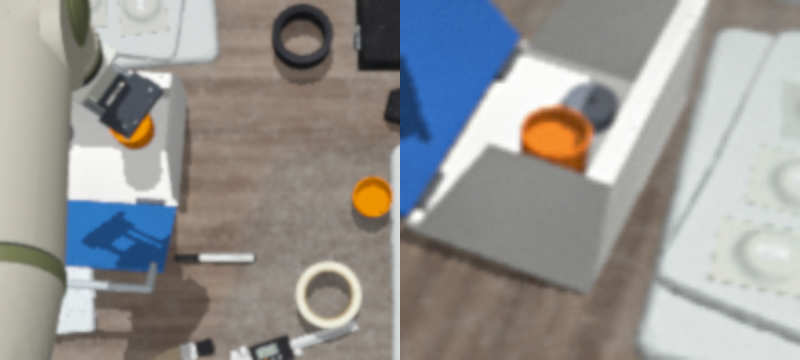

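```bash
python3 - <<'E'
from h import *
k=3
L=cups_on_table(); print([(np.round(a,4).tolist(),n,round(float(d),4)) for a,n,d in L])
h=cup_cycle(L[0][0],k); e=readout.read_state()["ee_pos"][2]-(.012+.024*(k+1)+.056)
if abs(e)<.004:
    effector.ungrasp(); st("rel"); p=readout.read_state()["ee_pos"]; manip.servo_line([p[0],p[1],.36],v=.2)
else: print("STOP",e)
out=[]
for n in("top","side"):
    im=imaging.snapshot(n); cv2.imwrite(f"pics/r_{n}.png",im)
    u=proj(n,(.406,-.214,.03)).astype(int); c0=u-25; S=8
    sub=im[c0[1]:c0[1]+50,c0[0]:c0[0]+50]; big=cv2.resize(sub,None,fx=S,fy=S,interpolation=cv2.INTER_CUBIC)
    for x,y,col in((.403,-.214,(0,255,0)),(.410,-.216,(255,0,255))):
        for r in(.0525,.037):
            p=np.array([(proj(n,(x+r*np.cos(a),y+r*np.sin(a),.048))-c0+.5)*S for a in np.linspace(0,6.283,50)],np.int32); cv2.polylines(big,[p],True,col,1)
    out.append(big)
    print(n,[(np.round(atz(n,x["location"],0)[:2],3).tolist(),round(x["conf"],2)) for x in imaging.tip_of(n,"tape_roll")])
cv2.imwrite("pics/roll.png",np.hstack(out))
E
```

```text
[([0.5603, -0.308], 2, 0.0029)]
grip t 48.3 p [ 0.56  -0.308  0.056] f [0.2 0.8 2.7] open 0.0657
lowered contact=True above seat -0.6mm t 52.4 p [0.671 0.082 0.163] f [0.9 0.2 2.8] open 0.0659
rel t 53.0 p [0.671 0.082 0.163] f [0.8 0.5 0.3] open 0.0928
top [([0.832, -0.184], 0.65), ([0.402, -0.229], 0.59)]
side [([0.391, -0.234], 0.93), ([0.834, -0.183], 0.67)]
```

View pics/roll.png

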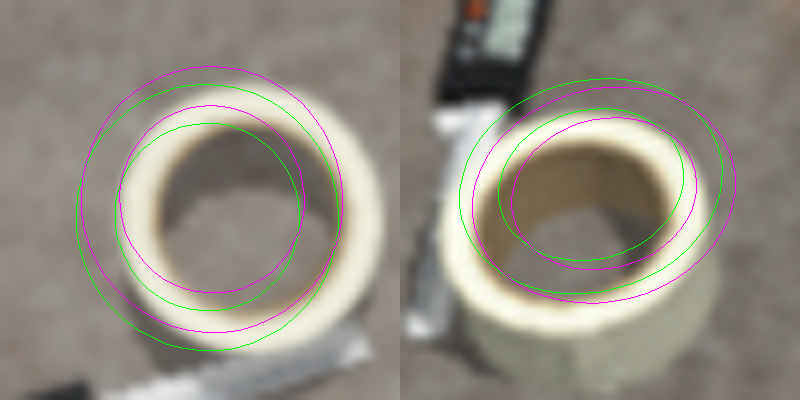

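```bash
python3 - <<'E'
from h import *
import math
def bb(n,x,y):
    p=np.array([proj(n,(x+.0527*np.cos(a),y+.0527*np.sin(a),.048)) for a in np.linspace(0,6.283,90)]); return np.r_[p.min(0),p.max(0)]
obs={}
for n,box in(("top",(118,85,384,352)),("side",(43,115,307,333))):
    u=proj(n,(.406,-.214,.03)).astype(int); c0=u-25; B=np.array(box)/8-.5+np.r_[c0,c0]; obs[n]=B
    r=least_squares(lambda p:bb(n,*p)-B,[.403,-.23],diff_step=1e-4); print(n,np.round(r.x,4),np.round(r.fun,1))
r=least_squares(lambda p:np.r_[bb("top",*p)-obs["top"],bb("side",*p)-obs["side"]],[.403,-.23],diff_step=1e-4); print(np.round(r.x,4))
x,y=r.x; 
for d in range(-180,180,30):
    a=math.radians(d); P=[x+.0447*np.cos(a),y+.0447*np.sin(a),.05]
    o=[]
    for k in(0,1):
        j=kin.ik(P,q(wrap(a+np.pi/2+k*np.pi)).tolist()); o.append(None if j is None else round(float(j[6]),2))
    print(d,np.round(P[:2],3),round(float(np.hypot(*P[:2])),3),o)
h=c2w((.105-.0447,.068,.1)); print("place",h,[ (lambda j:None if j is None else np.round(j,2))(kin.ik(h.tolist(),q(wrap(CAB[2]+np.pi/2+k*np.pi)).tolist())) for k in(0,1)])
E
```

```text
top [ 0.4025 -0.2315] [ 0.2 -0.  -0.2  0. ]
side [ 0.4057 -0.2325] [-0.1 -0.1  0.1  0.1]
[ 0.4039 -0.2317]
-180 [ 0.359 -0.232] 0.427 [2.3, 1.11]
-150 [ 0.365 -0.254] 0.445 [-1.43, 1.53]
-120 [ 0.382 -0.27 ] 0.468 [-0.59, 1.93]
-90 [ 0.404 -0.276] 0.489 [-0.18, 2.3]
-60 [ 0.426 -0.27 ] 0.505 [0.27, 2.55]
-30 [ 0.443 -0.254] 0.51 [0.63, 2.13]
0 [ 0.449 -0.232] 0.505 [0.98, 2.29]
30 [ 0.443 -0.209] 0.49 [1.33, -1.43]
60 [ 0.426 -0.193] 0.468 [1.7, -0.83]
90 [ 0.404 -0.187] 0.445 [2.08, -0.36]
120 [ 0.382 -0.193] 0.428 [1.65, 0.15]
150 [ 0.365 -0.209] 0.421 [1.89, 0.69]
place [0.62712052 0.22126936 0.1       ] [array([-0.67,  0.73,  0.39,  1.87, -0.44,  0.63, -0.08]), array([-0.29,  0.7 , -0.22,  1.84,  0.24,  0.63,  2.42])]
```

The roll's rim fits (0.404, −0.232) in both cameras to 3 mm, and it has probably been knocked since the start. I pinch its left-rear wall so that the placing grip ends at the roll's front side.

```bash
cat > roll.py <<'E'
from h import *
x,y=.4039,-.2317; a=np.radians(60); r=.0447
P=np.array([x+r*np.cos(a),y+r*np.sin(a)]); qp=q(wrap(a-np.pi/2)).tolist()
# place: grip on the front (cabinet -x) side of the hub
H=c2w((.105-r,.068,0)); ql=q(wrap(CAB[2]+np.pi/2)).tolist()
manip.move_ptp([*P,.18],qp)
h=manip.servo_line([*P,.056],v=.12,guard=12); st(f"down {h}")
if h: manip.servo_line([*P,.15],v=.12); raise SystemExit
effector.grasp(40); st("grip")
manip.servo_line([*P,.30],v=.2); s=st("lift")
ims=[imaging.snapshot(n) for n in("top","side")]
if not .010<s["opening"]<.020: raise SystemExit("bad grip")
manip.move_ptp([H[0],H[1],.33],ql); st("over")
ims+=[imaging.snapshot(n) for n in("top","side")]
cv2.imwrite("pics/rp.png",np.vstack([np.hstack([cv2.resize(i[100:340,100:360],(400,300)) for i in ims[k:k+2]]) for k in(0,2)]))
E
python3 roll.py
```

```text
down False t 57.2 p [ 0.426 -0.193  0.056] f [ 0.7 -0.2  0.1] open 0.0926
grip t 58.4 p [ 0.426 -0.193  0.056] f [-0.6 -0.2  0.1] open 0.0137
lift t 59.8 p [ 0.426 -0.193  0.299] f [ 0.4  0.4 -2.2] open 0.0141
over t 61.5 p [0.627 0.22  0.33 ] f [ 0.   0.  -3.3] open 0.0137
```

View pics/rp.png

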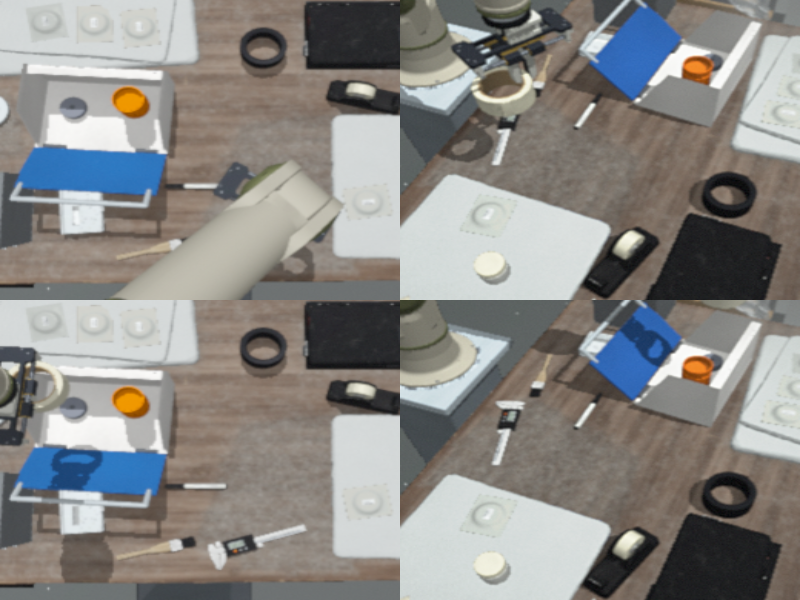

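```bash
cat > rp.py <<'E'
from h import *
h=c2w((.105,.068,0)); n="top"; im=imaging.snapshot(n)
c0=np.array([90,135]); S=8; big=cv2.resize(im[135:205,90:175],None,fx=S,fy=S,interpolation=cv2.INTER_CUBIC)
z=readout.read_state()["ee_pos"][2]-.056+.048
for r in(.0525,.037):
    p=np.array([(proj(n,(h[0]+r*np.cos(a),h[1]+r*np.sin(a),z))-c0+.5)*S for a in np.linspace(0,6.283,50)],np.int32); cv2.polylines(big,[p],True,(0,255,0),1)
for r,zz in((.029,.036),):
    p=np.array([(proj(n,(h[0]+r*np.cos(a),h[1]+r*np.sin(a),zz))-c0+.5)*S for a in np.linspace(0,6.283,50)],np.int32); cv2.polylines(big,[p],True,(255,0,255),1)
cv2.imwrite("pics/rp2.png",big)
E
python3 rp.py
```

```text
(no output)
```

View pics/rp2.png

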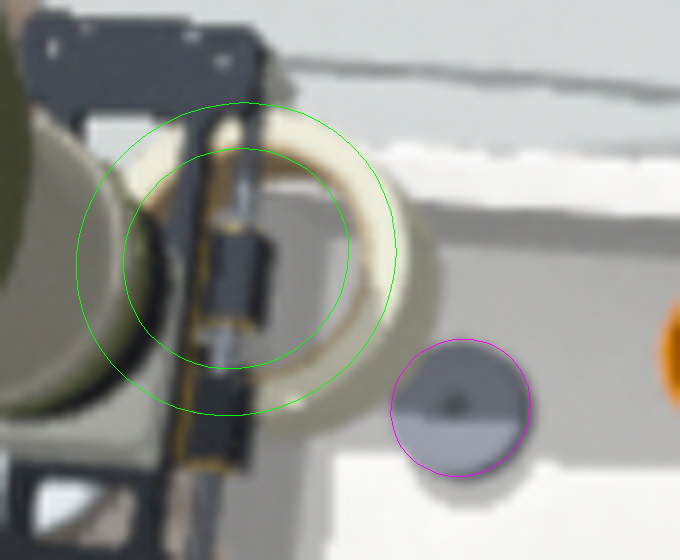

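The hub matches its predicted place, and the roll hangs about 3 mm to the right of the prediction. I shift 2.5 mm left and lower with a guard.

```bash
python3 - <<'E'
from h import *
r=.0447; H=c2w((.105-r,.068+.0025,0))
manip.servo_line([H[0],H[1],.11],v=.15,guard=12); st("near")
h=manip.servo_line([H[0],H[1],.0665],v=.04,guard=6); s=st(f"low {h}")
if s["ee_pos"][2]<.074:
    effector.ungrasp(); st("rel"); manip.servo_line([H[0],H[1],.33],v=.2); st("up")
    manip.move_ptp([.45,-.1,.36],down([.45,-.1,.36],CAB[2]))
ims=[imaging.snapshot(n) for n in("top","side")]
cv2.imwrite("pics/fin1.png",np.hstack([cv2.resize(ims[0][130:270,80:240],(400,350)),cv2.resize(ims[1][70:210,190:350],(400,350))]))
E
```

```text
near t 63.3 p [0.628 0.224 0.111] f [-0.3 -0.2 -2.4] open 0.0139
low True t 64.3 p [0.627 0.223 0.068] f [-1.6 -0.5  4.8] open 0.0135
rel t 65.6 p [0.626 0.224 0.067] f [ 0.2  0.2 -0.6] open 0.0925
up t 67.1 p [0.627 0.224 0.329] f [ 0.8 -0.8  0.3] open 0.0928
```

View pics/fin1.png

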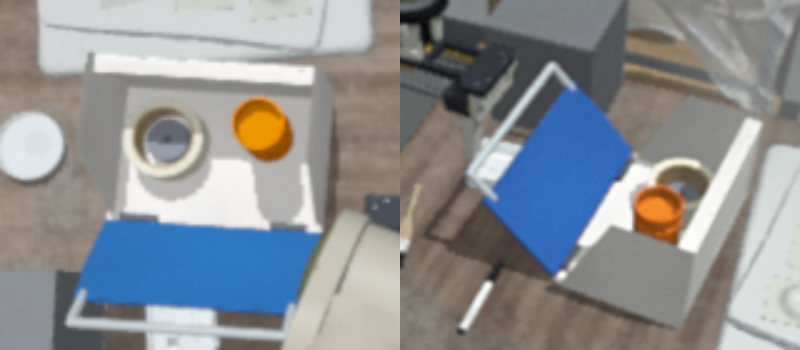

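The roll lies flat round the hub and the stack stands upright. Now I check the open stop once more and shut the door.

```bash
python3 - <<'E'
from h import *
th=CAB[2]
T=lambda j,dz=0: (c2w(rail(j))+[0,0,.003+dz]).tolist()
qq=down(T(1.257,.1),th)
manip.move_ptp(T(1.257,.18),qq)
h=manip.servo_line(T(1.257),v=.12,guard=12); st(f"rail {h}")
effector.grasp(8); st("grip")
h=manip.servo_line(T(1.30),v=.05,guard=12); s=st(f"stop check {h} want {np.round(T(1.257),3)}")
for j in np.linspace(1.257,0.02,13)[1:]:
    if manip.servo_line(T(j),v=.12,guard=40): st(f"guard {j:.2f}"); break
st(f"near shut {np.round(T(.02),3)}")
h=manip.servo_line(T(-.05),v=.04,guard=18); st(f"pressed {h} T0 {np.round(T(0),3)}")
E
```

```text
rail False t 71.3 p [0.424 0.169 0.151] f [ 0.7 -0.9 -0.3] open 0.0931
grip t 72.5 p [0.425 0.169 0.151] f [ 5.2 -1.7 -3.5] open 0.0114
stop check True want [0.424 0.169 0.151] t 72.7 p [0.425 0.169 0.147] f [ 5.3  0.8 -8.7] open 0.0116
near shut [0.642 0.152 0.193] t 76.5 p [0.642 0.152 0.192] f [2.4 2.9 0.1] open 0.0116
pressed True T0 [0.645 0.152 0.191] t 76.8 p [0.647 0.151 0.187] f [-3.9  1.6  2.6] open 0.0113
```

```bash
python3 - <<'E'
from h import *
th=CAB[2]; u=np.array([np.cos(th),np.sin(th),-.45])
for i in range(4):
    p=np.array(readout.read_state()["ee_pos"]); h=manip.servo_line((p+.005*u).tolist(),v=.03,guard=15); s=st(f"push {h}")
effector.ungrasp(); st("rel"); p=readout.read_state()["ee_pos"]
manip.servo_line([p[0],p[1],.36],v=.2); manip.move_ptp([.45,-.25,.36],down([.45,-.25,.36],th))
for n in("top","side"):
    im=imaging.snapshot(n); cv2.imwrite(f"pics/{n}9.png",im)
    print(n,[(np.round(x["location"],1).tolist(),round(x["conf"],2)) for x in imaging.tip_of(n,"door_rail")],[ (j,np.round(proj(n,c2w(rail(j))),1).tolist()) for j in(0,.05,.1)])
a,b=[cv2.imread(f"pics/{n}9.png") for n in("top","side")]
ims=[]
for n,im,c in(("top",a,(90,130)),("side",b,(220,70))):
    g=cv2.resize(im[c[1]:c[1]+130,c[0]:c[0]+130],(400,400),interpolation=cv2.INTER_CUBIC); S=400/130
    for j,col in((0,(0,255,0)),(.06,(0,0,255))):
        p=[tuple(map(int,(proj(n,c2w(rail(j,y)))-c+.5)*S)) for y in(-.128,.128)]; cv2.line(g,*p,col,1)
    ims.append(g)
cv2.imwrite("pics/shut.png",np.hstack(ims))
E
```

```text
push False t 77.1 p [0.647 0.15  0.184] f [-14.    0.8   9.5] open 0.0118
push False t 77.4 p [0.647 0.15  0.181] f [-14.7   0.9   7.4] open 0.0119
push False t 77.7 p [0.647 0.149 0.177] f [-14.7   1.2   7.6] open 0.0118
push False t 77.9 p [0.646 0.148 0.174] f [-15.    1.2   7.3] open 0.0116
rel t 79.0 p [0.661 0.147 0.182] f [14.6 -1.5 28.4] open 0.0766
top [([152.6, 193.5], 0.57)] [(0, [156.0, 185.3]), (0.05, [155.3, 188.0]), (0.1, [154.7, 190.8])]
side [([290.1, 124.3], 0.79)] [(0, [292.7, 126.3]), (0.05, [290.4, 124.6]), (0.1, [288.0, 123.0])]
```

View pics/shut.png

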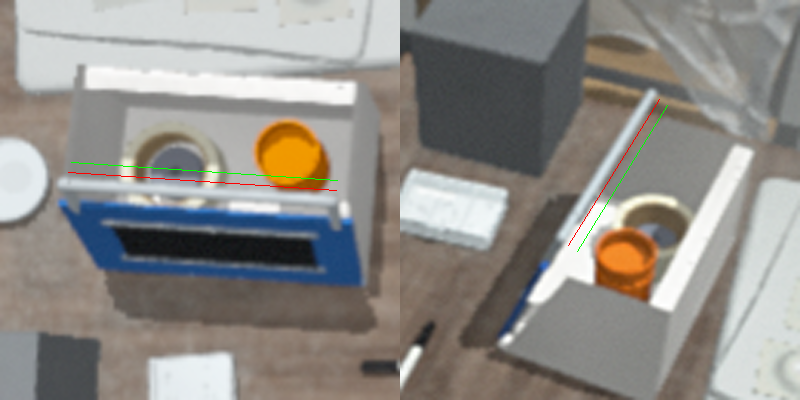

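The door stands at about 0.1, and everything inside is intact. My press had slid the fingers down to panel-edge height, so on opening they pushed the door forward again. I'll push the rail from the front with closed fingers, kept high, and then just back off.

```bash
python3 - <<'E'
from h import *
th=CAB[2]
W=lambda x,z: c2w((x,0,z)).tolist()
z=rail(0)[2]+.008; x0=rail(.25)[0]-.05
qq=down(W(x0,z+.1),th+np.pi/2)
effector.grasp(10)
manip.move_ptp(W(x0,.33),qq); manip.servo_line(W(x0,z+.012),v=.15,guard=12); st("front")
x=x0
h=manip.servo_line(W(rail(0)[0]-.02,z+.002),v=.04,guard=12); st(f"push1 {h} rail0 x {rail(0)[0]:.4f} cab")
for i in range(8):
    p=np.array(readout.read_state()["ee_pos"]); 
    h=manip.servo_line((p+[.003*np.cos(th),.003*np.sin(th),0]).tolist(),v=.03); s=st(f"push {i}")
    if s["wrist_force"][0]<-14: break
p=np.array(readout.read_state()["ee_pos"]); manip.servo_line((p-[.03,0,-.003]).tolist(),v=.05); p=readout.read_state()["ee_pos"]
manip.servo_line([p[0],p[1],.36],v=.2); effector.ungrasp(); manip.move_ptp([.45,-.25,.36],down([.45,-.25,.36],th)); st()
a,b=[imaging.snapshot(n) for n in("top","side")]
for n in("top","side"): print(n,[(np.round(x["location"],1).tolist(),round(x["conf"],2)) for x in imaging.tip_of(n,"door_rail")])
ims=[]
for n,im,c in(("top",a,(90,130)),("side",b,(220,70))):
    g=cv2.resize(im[c[1]:c[1]+130,c[0]:c[0]+130],(400,400),interpolation=cv2.INTER_CUBIC); S=400/130
    for j,col in((0,(0,255,0)),(.06,(0,0,255))):
        p=[tuple(map(int,(proj(n,c2w(rail(j,y)))-c+.5)*S)) for y in(-.128,.128)]; cv2.line(g,*p,col,1)
    ims.append(g)
cv2.imwrite("pics/shut2.png",np.hstack(ims))
E
```

```text
front t 86.2 p [0.551 0.159 0.209] f [-0.9  0.1  0.5] open 0.0004
push1 False rail0 x 0.0836 cab t 88.2 p [0.625 0.153 0.198] f [-2.6  0.3 -2.2] open 0.0005
push 0 t 88.5 p [0.629 0.153 0.198] f [-2.3  0.1 -1.6] open 0.0006
push 1 t 88.8 p [0.631 0.153 0.198] f [-3.8  0.9 -0.7] open 0.0007
push 2 t 89.0 p [0.632 0.153 0.198] f [-12.9   1.    7.2] open 0.0007
push 3 t 89.3 p [0.632 0.153 0.198] f [-16.1   1.8   8.9] open 0.0003
 t 94.3 p [ 0.45 -0.25  0.36] f [0.  0.1 0.3] open 0.093
top [([154.1, 184.4], 0.59)]
side [([296.6, 126.8], 0.9)]
```

View pics/shut2.png

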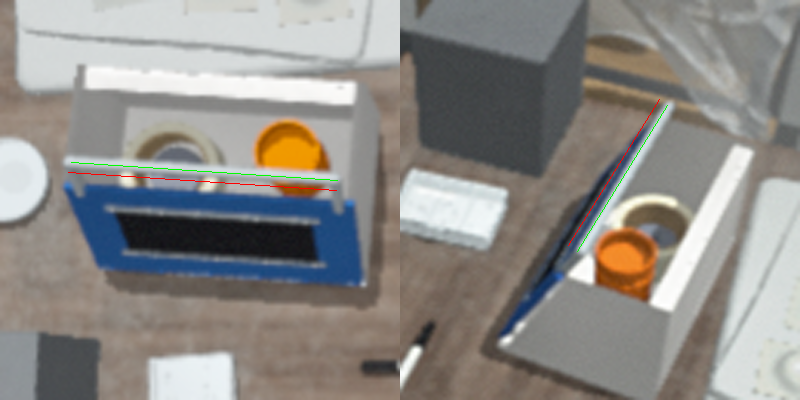

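The rail lies on the joint = 0 line in both views, and the stop was felt as a sharp force rise. One last check of stack and bystanders, then hand in.

```bash
python3 - <<'E'
from h import *
b=c2w((.115,-.068,0)); print("base",b[:2])
ims={n:imaging.snapshot(n) for n in("top","side")}
cs=[x for x in blobs(ims["top"],"cup")]; print([(np.round(u,1).tolist(),a) for u,a in cs])
for z0,nm in((.108,"4 nested"),(.116,"high")): print(nm,"side pred",np.round(proj("side",(b[0],b[1],z0+.044)),1),"top pred",np.round(proj("top",(b[0],b[1],z0+.044)),1))
cv2.imwrite("pics/end.png",np.hstack([cv2.resize(ims["top"][40:360,60:400],(400,376)),cv2.resize(ims["side"][100:180,255:340],(400,376))]))
E
```

```text
base [0.67133657 0.08150874]
[([183.7, 177.5], 267.0)]
4 nested side pred [292.8 150.1] top pred [182.1 178.7]
high side pred [293.  148.4] top pred [181.6 178.2]
```

View pics/end.png

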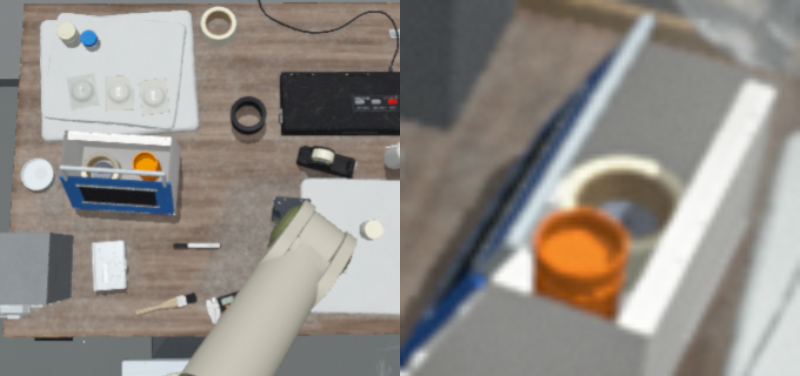

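```bash
python3 -c "
from h import *
order.hand_in(); st('done')"
```

```text
the job is handed in; nothing more can be done
the job is handed in; nothing more can be done
```

I finished the whole job and handed it in at about 95 s of the 208 s; no verdict was given.

I pulled the door down to its stop and nested all four loose cups upright in the fixed cup. The cream roll went flat over the grey hub, and then I pushed the door shut.

**Last checks:**
- **Cups:** cups 2 to 4 touched down within 1 mm of their expected seat heights. The top rim appears within about 2 px of where a four-cup stack should put it, in both cameras.
- **Roll:** it touched down within 1 mm of the floor height and lies round the hub.
- **Door:** I felt the shut stop as a firm force rise (about 16 N). The rail lies on the fully-shut line in both views, a pixel or two off in the side view.
- **Bystanders:** those in view in the last picture look unmoved. The arm hid part of the right-hand mat, so I did not check there.

**What went wrong or disagreed:**
- **Door reopened once:** after my first push shut, the opening fingers pressed the door back to about 0.1 rad, with about 32 N at the wrist. I pushed it shut again from the front with closed fingers.
- **Contact at the first cup:** as the fingers opened, the gripper touched something, with about 16 N at the wrist. The cup stayed seated.
- **Roll moved:** I found it about 15 mm from where I first measured it. It was probably knocked, so I measured it again before the pick.

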